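Release the ball inspection dish, lift it and turn it a quarter turn

ROBOT

A 6-joint arm with a two-finger parallel gripper is mounted at the origin on a cart in front of the work surface, level with it; the furniture and walls round the work are solid. World frame = base frame: x ahead of the robot, y to its left, z up, the work surface at z = 0. Lengths are in m, angles in degrees, forces in N, time in s.
With the tool pointing down it reaches from about 0.3 to 0.75 m from the base axis. Payload 8.5 kg.
Tool frame: the origin (TCP) lies between the finger pads; the fingertips stand 25 mm ahead of it and the grasp point (between the pads) lies 6 mm ahead of it; x points along the fingers, y is the direction in which the jaws open and shut, and the axes are right-handed (so a half turn about x gives the same grasp; the last joint's range is limited). The gripper opens to 85 mm and grips with 20 to 120 N. Pads are 22 mm wide; open, the fingers measure 114 mm over their backs; the gripper's body (76 mm by 85 mm) begins 54 mm behind the grasp point. The pads swing forward as they close: fully open they stand 13 mm farther back than shut.
Start: joints at [62.894, 21.807, 74.336, -0, 83.858, -12.336], TCP at [0.14, 0.532, 0.256] pointing down, gripper open.
Joint ranges: [-178.18, 178.18], [-50.72, 133.34], [12.68, 142.11], [-81.47, 261.47], [9.98, 163.14], [-165.26, 165.26]. Speed limits (degrees/s): [136.94, 136.94, 180, 180, 180, 180].

INTERFACE

Orientations are given as a 3x3 rotation matrix whose columns are the frame's x, y, z axes.
In Python, from rig import sensors, get_image, workorder gives the robot as it stands.
- The arm moves only by the tool arm_command, never from a script. Its argument "plan" is a list that holds one entry, the list of rows, each a list of 6 numbers: the shift along the tool's x, y, z in units of 25 mm (1.0 is 25 mm), then the turn, a rotation vector about the tool's x, y, z in units of 6 degrees (1.0 is 6 degrees). In form: [[[dx, dy, dz, ax, ay, az], ...]]. A call has 1 to 10 rows; each row is the pose to reach, as a shift and turn from the pose commanded when the call began, along the tool's axes at that moment; what a row does not reach only later rows make up. A row lasts 1/10 s, in which the tool goes at most 50 mm and 8.59 degrees, less where a joint would pass 70% of its speed; a pose out of reach is approached as far as the arm can. A call with a gripper value outside its range is refused whole. "jaw" is the closure, from 0 (fully open) to 1 (shut), set as the call begins (left out, the last holds). The fingers move at their own pace and stop on an object; "newtons" is the grip in N (left out, the last holds). Time passes only in rows, so rows that repeat a pose let the fingers close. It gives the time, the measured TCP pose, the force and the opening at its end, in the units of the state.
- sensors.observe(): the state, without advancing time (a new reading comes with each control period).
- get_image(name): name is "scene" or "side" or "wrist"; returns a dict with "img" (480x640x3 uint8, red, green, blue), "fx", "fy", "cx", "cy" (pixels), "T" (4x4, takes a point from camera to world coordinates). Camera axes: x right, y up, looking along -z (the intrinsics and any distortion apply to the point x, -y, -z); pixel columns grow to the right and rows downward; lengths in m; the calibration is good to about 2 mm. The wrist camera is an equidistant fisheye: a pixel r from the principal point sees the ray r / f radians off the axis. A picture is of the moment at which its call begins. There is no depth.
- workorder.close_job(): hands the job in, once; it reports no verdict.
The state is a dict: "time_s": time; "q": joint angles; "qvel": joint speeds; "joint_efforts": joint torques, N m; "position": TCP position; "tool_rot": TCP orientation; "ft_force": force on the tool from outside, world axes, zero at the start; "wrist_torque": the same for the moment, N m; "grip_width": finger opening in m.
Only numpy, scipy, OpenCV 4.12 (cv2) and the standard library are available. Lean on these libraries where they do the work, as an engineer would, in place of code of your own. Each camera call takes 0.05 s, during which the arm holds its last target. There are 200 camera calls.

TASK

Swing the red-knobbed retaining lever of the inspection stand to its 90 degree line (the wide yellow one), so that its hook lets go of the dish. Then lift the dish straight up by its handle bar until it is about 10 cm above its seat, and give it a quarter turn anticlockwise (seen from above) over the stand, keeping it level so that the loose steel ball stays in the middle; do not touch the ball or shift the things lying around. Finish still holding the dish there, level and still, with nothing else carrying it; the lever stays on its line.

Things in the scene. Friction and masses are not known exactly. Their poses are not given: they have to be found in the camera images.
- stand: grey fixed base plate, 130 (x) x 200 (y) x 12 mm. Origin on the bench below the centre of the dish seat (ring 5 mm high, bore 68 mm, on the plate); z up; the plate reaches 65 mm along +x, -x, +y and 135 mm along -y. Lever pivot at x=0, y=-85 mm on a black dial: thin white lines at 0, 30, 60 degrees, wide yellow line at 90 degrees, running from the pivot along the stand's -x
- lever (a joint): retaining lever, rad. 0: grip end along the stand's -y, hook end (45 mm long, underside 40 mm above the bench) over the dish rim, blocking it. Grows clockwise seen from above, grip end swinging to the stand's -x; 1.571 = yellow 90 degree line, dish free. Range -0.1 to 2.1, starts at 0 to 0.3; stays where left (friction 0.08 N m, no detent)
- lever_knob (a point): the lever's upright round red grip, 16 mm diameter, 40 mm high, on a horizontal radius of 90 mm from the pivot. Point on its axis, 72 mm above the bench, 18 mm below its top. Below the grip lies the steel lever arm, 12 mm wide, its top 46 mm above the bench
- lever_hinge (a point): point on the lever's vertical pivot axis, 43 mm above the bench
- dish: loose round aluminium dish, 120 mm over the rim, about 0.22 kg, with an arched bail handle along its x axis. Origin at the centre of the underside of its round foot (64 mm diameter, 5 mm high), z up; seated, 12 mm above the bench with axes parallel to the stand's. Hollow slopes 7 degrees down to its centre; rim top 24 mm above the origin
- dish_bar (a point): centre of the black flat grip bar on top of the bail: 70 mm long along the dish's x, 12 mm wide along its y, 16 mm high; 84 mm above the dish's origin, straight above its centre (96 mm above the bench when seated). Take it across its width
- dish_tab (a point): small red tab on the rim, on the dish's +y side, 64 mm from the dish's axis. Seated, it points along the stand's +y, away from the lever; after the anticlockwise quarter turn it points along the stand's -x
- dish_centre (a point): deepest point of the dish's hollow, in its middle, 8 mm above the dish's origin
- ball_center (a point): centre of the loose polished steel ball, 20 mm diameter, about 35 g, lying in the middle of the dish; it rolls if the dish is tilted or jerked
- pcb_blue: bystander: blue circuit board, 42x58x16 mm, origin under its centre
- flux_tin: bystander: round yellow flux tin, 74 mm diameter, 26 mm high, origin under its centre
- driver_red: bystander: red-handled screwdriver lying down, 134 mm long, origin under its centre
- masking_tape: bystander: roll of masking tape, 100 mm diameter, 25 mm high, origin under its centre
- ball: the ball as a body (its axes turn as it rolls; for its place use ball_center)

How it is judged:
By the outcome, as a careful person would: the job done as asked, in the order asked, and still so for the second after the job is handed in, while the arm keeps its last pose, push and grip.
It also fails if it takes over 58 s, if anything falls off the work surface, if the arm or the gripper's body presses on something with over 40 N, if the wrist force passes 120 N, or if a joint passes its speed limit or range.

## Working session

There is one attempt and no reset: what is moved stays moved. The work goes in short steps, Python scripts to look and compute and a tool call to move; the robot and the scene stay as the last step left them, time stands still between calls to the robot, and variables do not carry over. Pictures are saved under pics/ and viewed, about 8 in all and at most 12, crops included, and the job is handed in when it is done.

Besides the shell and the picture viewer there is one more tool, called after "Call:" as name(argument=value, ...), one argument or row to a line, values as JSON. arm_command: Moves the arm, as the interface text tells. Its arguments: {"type":"object","properties":{"plan":{"type":"array","items":{"type":"array","items":{"type":"array","items":{"type":"number"}}}},"jaw":{"type":"number"},"newtons":{"type":"number"}},"required":["plan"]}

```bash
ls; mkdir -p pics; python3 - <<'E'
from rig import sensors,get_image
import cv2,numpy as np
s=sensors.observe();print({k:np.round(v,3).tolist() for k,v in s.items()})
for n in ["scene","side","wrist"]:
    d=get_image(n);cv2.imwrite(f"pics/{n}0.png",d["img"][:,:,::-1]);np.savez(f"pics/{n}0.npz",**d)
    print(n,d["fx"],d["cx"],d["cy"],np.round(d["T"],3).tolist(),[k for k in d])
E
```

```text
pics
{'time_s': 0.0, 'q': [62.893, 21.843, 74.385, -0.002, 83.86, -12.336], 'qvel': [0.035, 0.024, -0.028, 0.012, -0.088, -0.008], 'joint_efforts': [0.0, -44.847, -23.128, -0.0, 0.005, 0.0], 'position': [0.14, 0.532, 0.256], 'tool_rot': [[-0.001, 0.255, 0.967], [-0.001, 0.967, -0.255], [-1.0, -0.002, -0.0]], 'ft_force': [-0.413, 0.367, 0.384], 'wrist_torque': [-0.015, 0.026, 0.011], 'grip_width': 0.085}
scene 483.299255918855 307.4240259655383 234.79788984498467 [[0.761, 0.347, -0.549, -0.081], [-0.649, 0.382, -0.658, -0.681], [-0.019, 0.857, 0.515, 0.655], [0.0, 0.0, 0.0, 1.0]] ['img', 'fx', 'fy', 'cx', 'cy', 'T']
side 526.945697889909 321.57568989644767 234.14174393078233 [[0.05, 0.847, -0.53, -0.151], [-0.999, 0.046, -0.021, 0.038], [0.007, 0.53, 0.848, 1.149], [0.0, 0.0, 0.0, 1.0]] ['img', 'fx', 'fy', 'cx', 'cy', 'T']
wrist 371.64829954431775 320.58765535987845 236.55604093201308 [[0.255, -0.926, -0.278, 0.068], [0.967, 0.244, 0.074, 0.55], [-0.0, -0.288, 0.958, 0.373], [0.0, 0.0, 0.0, 1.0]] ['img', 'fx', 'fy', 'cx', 'cy', 'T']
```

View pics/scene0.png

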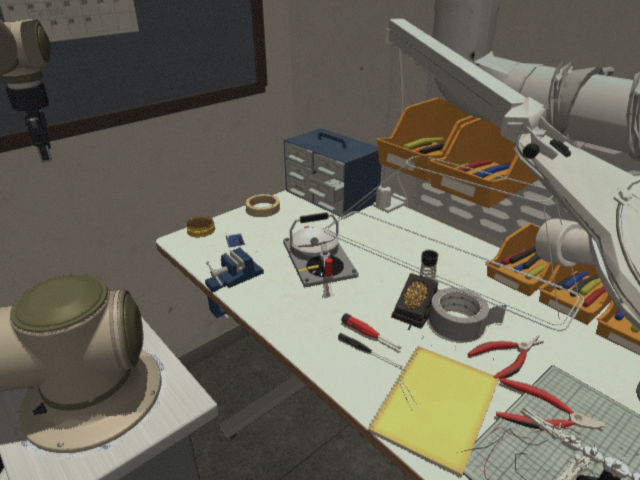

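View pics/side0.png

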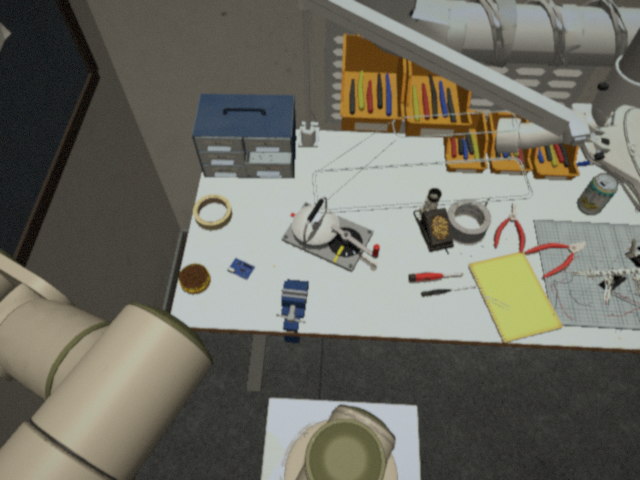

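The scene view shows the stand around (318,255), with the knob at (328,265) and the bar at (314,217). In the side view the dish is at (318,222), the knob at (375,250) and the tab at (293,214). Next I'll crop and measure.

```bash
cat > h.py <<'E'
import numpy as np,cv2
def ray(d,p):
    x=(p[0]-d["cx"])/d["fx"];y=(p[1]-d["cy"])/d["fy"]
    T=d["T"];v=T[:3,:3]@np.array([x,-y,-1.]);return T[:3,3],v/np.linalg.norm(v)
def onz(d,p,z):
    o,v=ray(d,p);return o+v*(z-o[2])/v[2]
def tri(d1,p1,d2,p2):
    (a,u),(b,v)=ray(d1,p1),ray(d2,p2)
    A=[np.eye(3)-np.outer(w,w) for w in(u,v)]
    m=np.linalg.solve(A[0]+A[1],A[0]@a+A[1]@b)
    return m,[np.linalg.norm(A[0]@(m-a))]
def proj(d,P):
    T=np.asarray(d["T"]);c=T[:3,:3].T@(np.asarray(P)-T[:3,3]);return np.array([d["cx"]+d["fx"]*c[0]/-c[2],d["cy"]-d["fy"]*c[1]/-c[2]])
def blobs(d,lo,hi,box,lo2=None,hi2=None):
    x0,y0,x1,y1=box
    hsv=cv2.cvtColor(d["img"],cv2.COLOR_RGB2HSV)[y0:y1,x0:x1]
    m=cv2.inRange(hsv,lo,hi)
    if lo2: m|=cv2.inRange(hsv,lo2,hi2)
    n,_,st,c=cv2.connectedComponentsWithStats(m)
    return [(np.round(c[i]+[x0,y0],1).tolist(),(st[i,:5]+[x0,y0,0,0,0]).tolist()) for i in range(1,n) if st[i,4]>5]
RED=((0,120,60),(8,255,255)); RED2=((172,120,60),(180,255,255)); YEL=((20,110,90),(35,255,255)); BLK=((0,0,0),(180,255,40))
E
python3 - <<'E'
from h import *
S=dict(np.load("pics/scene0.npz"));D=dict(np.load("pics/side0.npz"))
for d,b in((S,(270,195,370,305)),(D,(275,185,395,285))):
    print("red",blobs(d,*RED,b,*RED2));print("yel",blobs(d,*YEL,b));print("blk",blobs(d,*BLK,b))
a=cv2.resize(S["img"][195:305,270:370],None,fx=4,fy=4,interpolation=2);b=cv2.resize(D["img"][185:285,280:390],(440,440),interpolation=2) if 0 else cv2.resize(D["img"][180:290,285:385],None,fx=4,fy=4,interpolation=2)
cv2.imwrite("pics/c0.png",np.hstack([a,b])[:,:,::-1])
E
```

```text
red [([328.3, 266.8], [325, 258, 8, 19, 122])]
yel [([309.1, 267.6], [299, 265, 20, 7, 51])]
blk [([313.6, 217.5], [301, 214, 27, 8, 119]), ([316.8, 264.6], [307, 256, 18, 21, 163]), ([336.5, 265.3], [331, 255, 12, 20, 137]), ([310.5, 270.3], [309, 270, 4, 2, 6])]
red [([375.5, 250.0], [373, 245, 6, 12, 51])]
yel [([338.5, 252.5], [334, 246, 10, 16, 61])]
blk [([315.4, 209.7], [309, 200, 13, 20, 57]), ([354.7, 234.1], [348, 229, 13, 12, 47]), ([341.9, 244.9], [328, 234, 31, 21, 252])]
```

View pics/c0.png

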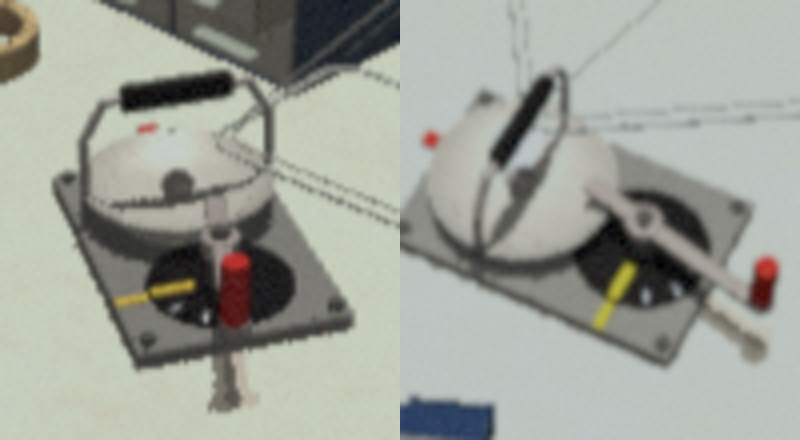

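```bash
python3 - <<'E'
from h import *
S=dict(np.load("pics/scene0.npz"));D=dict(np.load("pics/side0.npz"))
P={}
for n,a,b in(("knob",(328.6,267.),(375.6,250.3)),("bar",(314.2,217.6),(315.8,209.8)),("tab",(306.8,227.2),(292.8,214.7)),("hinge",(325.4,253),(346.2,234.5)),("yel",(309,267.7),(338.6,252.6)),
 ("bolt1",(287,239.3),(306,204.5)),("bolt2",(306.8,280),(350.7,266.5)),("bolt3",(354,271.3),(369,232)),("ball",(314.3,241),(315.7,226.3))):
    m,e=tri(S,a,D,b);P[n]=m;print(n,m.round(4),np.round(e,4))
for n,z in(("knob",.072),("bar",.096),("tab",.034),("hinge",.048),("yel",.013)):
    pass
print("yaw bolts2-3",np.degrees(np.arctan2(*(P["bolt3"]-P["bolt2"])[1::-1])))
y=P["tab"]-P["hinge"];print("yaw y tab-hinge",np.degrees(np.arctan2(*y[1::-1]))-90)
k=P["knob"]-P["hinge"];print("knob az",np.degrees(np.arctan2(*k[1::-1])),np.linalg.norm(k[:2]))
# bar ends on z .096 in each view
for d,pp in((S,((301.5,219.5),(327,215.5))),(D,((309.5,219),(321.5,200.5)))):
    e=[onz(d,p,.1) for p in pp];v=e[1]-e[0];print("bar",np.round(e,4).tolist(),np.degrees(np.arctan2(v[1],v[0])),np.linalg.norm(v))
for d,pp in((S,((300,269.5),(318,266))),(D,((335,261),(343,247.)))):
    e=[onz(d,p,.015) for p in pp];v=e[1]-e[0];print("yel",np.round(e,4).tolist(),np.degrees(np.arctan2(v[1],v[0])))
# lines
print("line",tri(S,(411,155),D,(530,167))[0],tri(S,(326,229),D,(318,200))[0])
E
```

```text
knob [ 0.4861 -0.066   0.0713] [0.0013]
bar [0.5759 0.0812 0.097 ] [0.0003]
tab [0.6017 0.1414 0.0341] [0.001]
hinge [0.5407 0.004  0.0486] [0.0012]
yel [0.5061 0.0208 0.0159] [0.0002]
bolt1 [0.5596 0.1146 0.0641] [0.0445]
bolt2 [ 0.4711 -0.0105  0.014 ] [0.0018]
bolt3 [ 0.5746 -0.0553  0.0123] [0.0017]
ball [0.5728 0.0808 0.0315] [0.0023]
yaw bolts2-3 -23.412125205546936
yaw y tab-hinge -23.94014207233947
knob az -127.95671165286775 0.08881250977115193
bar [[0.5446, 0.0904, 0.1], [0.602, 0.0643, 0.1]] -24.349930952975182 0.06307680492435155
bar [[0.546, 0.0947, 0.1], [0.6019, 0.0687, 0.1]] -24.923786201591984 0.061569274190620825
yel [[0.4871, 0.0302, 0.015], [0.5272, 0.0131, 0.015]] -23.139462097831938
yel [[0.482, 0.0289, 0.015], [0.523, 0.0104, 0.015]] -24.29040758072148
line [ 0.44736624 -0.29680095  0.41431754] [0.62473644 0.08160329 0.0535434 ]
```

```bash
cat >> h.py <<'E'
from scipy.spatial.transform import Rotation as Ro
from rig import sensors
def RT(phi):
    c,s=np.cos(np.radians(phi)),np.sin(np.radians(phi));return np.array([[0,c,s],[0,s,-c],[-1,0,0.]])
def rows(wps,start=None):
    """wps: list of (pos,phi); printed rows from measured (or given) pose"""
    if start is None:
        s=sensors.observe();p0,R0=np.array(s["position"]),np.array(s["tool_rot"])
    else: p0,R0=np.array(start[0]),RT(start[1])
    for p,phi in wps:
        print(np.r_[R0.T@(np.array(p)-p0)/.025,Ro.from_matrix(R0.T@RT(phi)).as_rotvec(degrees=True)/6].round(2).tolist())
E
python3 - <<'E'
from h import *
S=dict(np.load("pics/scene0.npz"));D=dict(np.load("pics/side0.npz"))
for p in((411,155),(570,320),(380,225)): print("z0->side",proj(D,onz(S,p,0)).round(0))
print("vise top",tri(S,(236,257),D,(294,288))[0].round(3), "pcb",onz(D,(240,268),.016).round(3))
rows([((.486,-.066,.16),-38)])
E
```

```text
z0->side [252.  53.]
z0->side [511. 175.]
z0->side [327. 165.]
vise top [0.38  0.122 0.055] pcb [0.45  0.259 0.016]
[3.85, -19.59, 19.47, 18.87, 0.01, 0.01]
```

```bash
python3 - <<'E'
from h import *
S=dict(np.load("pics/scene0.npz"));D=dict(np.load("pics/side0.npz"))
a=cv2.resize(S["img"][130:340,300:600],(800,560)[:1]+(300,)) if 0 else cv2.resize(S["img"][140:340,300:600],(780,300*2-300),interpolation=2)
b=cv2.resize(D["img"][110:230,290:550],(780,300),interpolation=2)
cv2.imwrite("pics/c1.png",np.vstack([a,b])[:,:,::-1])
E
```

```text
(no output)
```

View pics/c1.png

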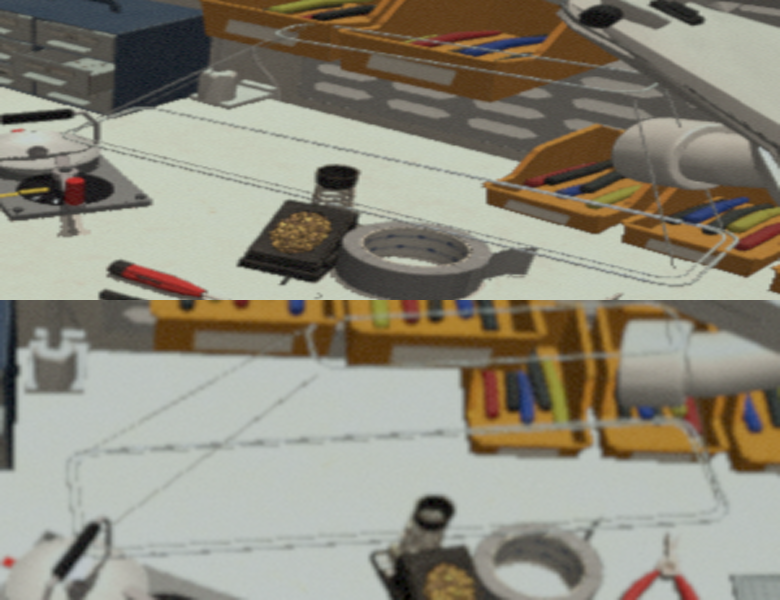

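Call:
arm_command(
  plan=[
    [[0, -2, 2, 1.4, 0, 0], [0, -4, 4, 2.8, 0, 0], [0, -6, 6, 4.2, 0, 0], [0, -7, 7, 5.6, 0, 0], [0, -8, 8, 7, 0, 0], [0, -9.4, 9.3, 8.4, 0, 0], [0, -10.7, 10.6, 9.8, 0, 0], [0, -12, 12, 11.2, 0, 0], [0, -13, 13, 12.6, 0, 0], [0, -14, 14, 14, 0, 0]],
  ],
  jaw=0.4,
  newtons=25,
)

```text
time_s: 1.15
position: [0.3901, 0.1019, 0.2564]
tool_rot: [[0.0, 0.987, -0.159], [-0.0, -0.159, -0.987], [-1.0, 0.0, -0.0]]
ft_force: [1.2, 1.4, 0.3]
grip_width: 0.0513
```

```bash
python3 - <<'E'
from h import *
S=dict(np.load("pics/scene0.npz"));D=dict(np.load("pics/side0.npz"))
for a,b in(((62,135),(90,552)),((150,107),(70,460)),((735,235),(690,425)),((685,285),(725,517)),((275,32),(310,355)),((660,88),(685,310))):
    m,e=tri(S,(300+a[0]/2.6,140+a[1]/1.5),D,(290+b[0]/3,110+(b[1]-300)/2.5));print(m.round(3),np.round(e,3))
rows([((.486,-.066,.16),-38)])
E
```

```text
[0.6   0.072 0.058] [0.001]
[0.732 0.094 0.048] [0.006]
[ 0.795 -0.456  0.06 ] [0.001]
[ 0.681 -0.473  0.052] [0.003]
[ 0.685 -0.089  0.261] [0.]
[ 0.751 -0.377  0.262] [0.005]
[3.86, 4.86, 6.02, 4.81, -0.0, -0.0]
```

The crop shows a thin wire-like rack, which triangulates to about z=0.055 with a corner near the dish. I need a third view before I lift anything.

```bash
python3 - <<'E'
from rig import get_image
import cv2,numpy as np
d=get_image("wrist");np.savez("pics/w1.npz",**d);cv2.imwrite("pics/w1.png",d["img"][:,:,::-1])
E
```

```text
(no output)
```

View pics/w1.png

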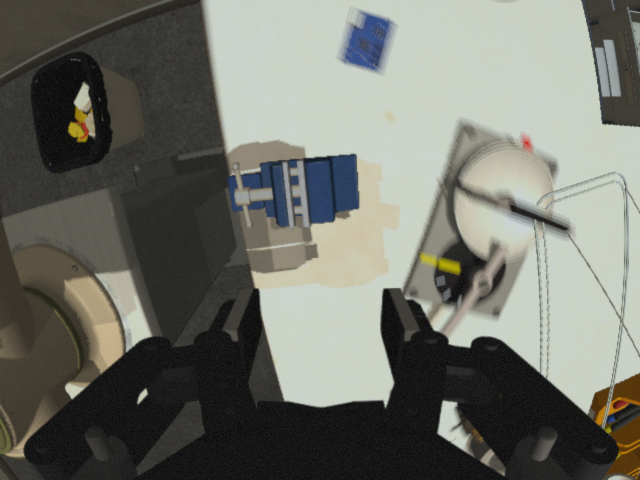

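```bash
cat >> h.py <<'E'
def fray(d,p):
    v=np.array([(p[0]-d["cx"])/d["fx"],(p[1]-d["cy"])/d["fy"]]);r=np.linalg.norm(v)
    T=d["T"];w=np.r_[np.sin(r)*v/r,np.cos(r)];return T[:3,3],T[:3,:3]@(w*[1,-1,-1])
def fproj(d,P):
    T=d["T"];c=T[:3,:3].T@(np.array(P)-T[:3,3])*[1,-1,-1];h=np.hypot(*c[:2]);return np.array([d["cx"],d["cy"]])+d["fx"]*np.arctan2(h,c[2])*c[:2]/h
def trin(rs):
    A=[np.eye(3)-np.outer(w,w) for o,w in rs];m=np.linalg.solve(sum(A),sum(a@o for a,(o,w) in zip(A,rs)))
    return m.round(4),[round(float(np.linalg.norm(a@(m-o))),4) for a,(o,w) in zip(A,rs)]
E
python3 - <<'E'
from h import *
S=dict(np.load("pics/scene0.npz"));D=dict(np.load("pics/side0.npz"));W=dict(np.load("pics/w1.npz"))
f=lambda a:ray(S,(300+a[0]/2.6,140+a[1]/1.5));g=lambda b:ray(D,(290+b[0]/3,110+(b[1]-300)/2.5))
print(fproj(W,(.5755,.081,.104)),fproj(W,(.6017,.1414,.0341)), fproj(W,(.541,.0035,.05)))
for a,b,w in(((62,135),(90,552),(542,197)),((150,107),(70,460),(622,176))):
    print(trin([f(a),g(b),fray(W,w)]),trin([g(b),fray(W,w)]),trin([f(a),fray(W,w)]))
# height of each corner per single-view hypothesis
for z in(0,.03,.05,.07): print(z,fproj(W,onz(D,(290+70/3,110+64),z)),fproj(W,onz(S,(300+150/2.6,140+107/1.5),z)))
E
```

```text
[541.25523363 217.5933841 ] [523.58678302 139.51149764] [482.97137129 282.66957491]
(array([0.6081, 0.0791, 0.0501]), [0.0024, 0.007, 0.0057]) (array([0.6346, 0.0734, 0.0111]), [0.0019, 0.0019]) (array([0.6108, 0.084 , 0.0489]), [0.0012, 0.0012])
(array([0.7322, 0.0942, 0.0482]), [0.0059, 0.0067, 0.0008]) (array([0.7151, 0.0967, 0.0631]), [0.0025, 0.0025]) (array([0.736 , 0.0934, 0.0489]), [0.0024, 0.0024])
0 [612.01405333 164.48670471] [631.86599412 117.56600668]
0.03 [614.89739413 170.57368823] [629.05161497 150.56866426]
0.05 [617.04450942 175.19492227] [625.92427669 175.95879645]
0.07 [619.40065147 180.35732699] [621.42820959 204.39439893]
```

The wrist view confirms the thin wire frame: its corner, around (541,197), overlaps the dish's right edge. It stays clear of the lever work, so I'll carry on and watch the forces during the lift.

Call:
arm_command(
  plan=[
    [[0.4, 0.6, 0.8, 0.8, 0, 0], [1, 1.4, 1.7, 1.6, 0, 0], [1.6, 2.2, 2.6, 2.4, 0, 0], [2.2, 3, 3.5, 3.2, 0, 0], [2.8, 3.7, 4.4, 4, 0, 0], [3.4, 4.3, 5.2, 4.4, 0, 0], [3.8, 4.7, 5.8, 4.7, 0, 0], [3.86, 4.86, 6.02, 4.81, 0, 0], [3.86, 4.86, 6.02, 4.81, 0, 0], [3.86, 4.86, 6.02, 4.81, 0, 0]],
  ],
)

```text
time_s: 2.2
position: [0.4864, -0.0624, 0.1604]
tool_rot: [[0.001, 0.793, -0.61], [-0.0, -0.61, -0.793], [-1.0, 0.0, -0.0]]
ft_force: [-0.4, 0.5, -0.5]
grip_width: 0.051
```

```bash
python3 - <<'E'
from h import *
from rig import get_image
S=dict(np.load("pics/scene0.npz"));D=dict(np.load("pics/side0.npz"))
d=get_image("wrist");np.savez("pics/w2.npz",**d);cv2.imwrite("pics/w2.png",d["img"][:,:,::-1])
s=sensors.observe();print(np.round(s["position"],4),np.round(s["q"],1))
print("pred knob top/mid/bot",[fproj(d,(.486,-.066,z)).round(1).tolist() for z in(.09,.071,.052)], "hinge",fproj(d,(.541,.0035,.05)).round(1),"bar",fproj(d,(.5755,.081,.104)).round(1))
print(blobs(d,*RED,(0,0,640,480),*RED2),blobs(d,*YEL,(0,0,640,480)))
rows([((.486,-.066,.08),-38)])
E
```

```text
[ 0.4864 -0.0623  0.1605] [-21.2  21.5  92.4   0.   66.   16.4]
pred knob top/mid/bot [[325.4, 270.4], [325.0, 258.5], [324.6, 248.4]] hinge [326.9 107.2] bar [287.2 -57.4]
[([34.3, 228.1], [29, 222, 10, 15, 46]), ([325.3, 258.9], [312, 237, 28, 44, 984]), ([377.6, 358.4], [360, 338, 34, 43, 642]), ([601.5, 382.3], [599, 380, 5, 5, 11]), ([590.6, 401.3], [581, 390, 21, 23, 176])] [([270.2, 120.6], [237, 108, 66, 27, 704]), ([25.8, 216.8], [21, 211, 10, 12, 72]), ([27.1, 231.2], [21, 225, 14, 14, 146]), ([36.7, 238.1], [35, 236, 4, 5, 14]), ([531.3, 315.3], [530, 314, 3, 4, 6]), ([543.9, 318.9], [542, 315, 5, 10, 28]), ([549.6, 330.6], [541, 318, 19, 25, 126]), ([521.6, 333.9], [513, 323, 19, 27, 220]), ([555.0, 325.8], [553, 323, 5, 6, 20]), ([508.0, 328.0], [503, 325, 9, 7, 27]), ([507.5, 335.7], [504, 333, 8, 7, 27]), ([534.6, 339.4], [530, 332, 10, 15, 84]), ([525.3, 346.0], [522, 343, 7, 8, 21]), ([470.3, 441.3], [438, 411, 68, 63, 1551])]
[3.22, 0.08, 0.13, 0.08, -0.0, -0.01]
```

View pics/w2.png

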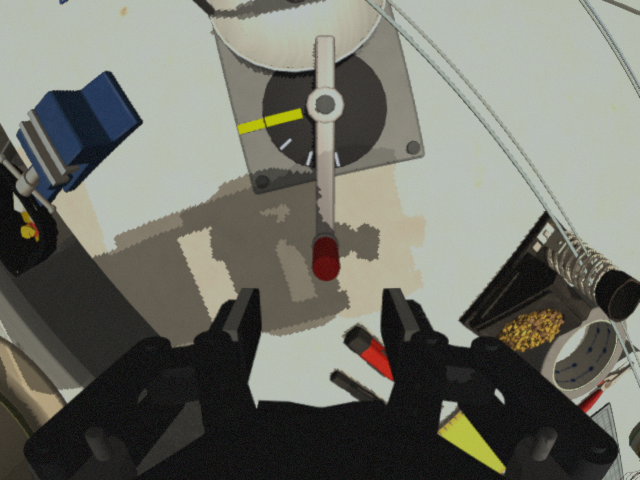

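The wrist view has the knob at (325,259), exactly where it was predicted, the hinge at (325,104) and the yellow line at (270,120). Descending on the knob.

Call:
arm_command(
  plan=[
    [[0.5, 0, 0, 0, 0, 0], [1, 0, 0, 0, 0, 0], [1.5, 0, 0, 0, 0, 0], [2, 0, 0, 0, 0, 0], [2.5, 0, 0, 0, 0, 0], [2.9, 0, 0, 0, 0, 0], [3.2, 0, 0, 0, 0, 0], [3.2, 0, 0, 0, 0, 0], [3.2, 0, 0, 0, 0, 0]],
  ],
)

```text
time_s: 3.15
position: [0.4867, -0.063, 0.0802]
tool_rot: [[0.0, 0.792, -0.61], [-0.0, -0.61, -0.792], [-1.0, 0.0, -0.0]]
ft_force: [-0.5, -0.8, 1.2]
grip_width: 0.0512
```

Call:
arm_command(
  plan=[
    [[0, 0, 0, 0, 0, 0], [0, 0, 0, 0, 0, 0], [0, 0, 0, 0, 0, 0], [0, 0, 0, 0, 0, 0], [0, 0, 0, 0, 0, 0], [0, 0, 0, 0, 0, 0], [0, 0, 0, 0, 0, 0], [0, 0, 0, 0, 0, 0]],
  ],
  jaw=1,
  newtons=25,
)

```text
time_s: 3.95
position: [0.4868, -0.0633, 0.0802]
tool_rot: [[0.001, 0.792, -0.611], [-0.0, -0.611, -0.792], [-1.0, 0.001, -0.0]]
ft_force: [-1.0, -0.4, 6.6]
grip_width: 0.0155
```

```bash
cat > arc.py <<'E'
from h import *
import sys
H=np.array([.541,.0035])
s=sensors.observe();p=np.array(s["position"]);y=np.array(s["tool_rot"])[:,1]
phi=np.degrees(np.arctan2(y[1],y[0]));v=p[:2]-H
print("t",s["time_s"],"f",np.round(s["ft_force"],1),"w",round(s["grip_width"],4),"pos",p.round(4),"phi",phi.round(2),"az",np.degrees(np.arctan2(v[1],v[0])).round(2),"r",np.linalg.norm(v).round(4),"q",np.round(s["q"],1))
E
cat > a2.py <<'E'
from arc import *
n=int(sys.argv[1]);step=float(sys.argv[2]);z=p[2]
az0=np.degrees(np.arctan2(v[1],v[0]));r=np.linalg.norm(v)
w=[]
for i in range(1,n+1):
    a=np.radians(az0-step*i);w.append(((*(H+r*np.array([np.cos(a),np.sin(a)])),z),phi-step*i))
rows(w,(p,phi))
E
python3 a2.py 10 3.8
```

```text
t 3.95 f [-1.  -0.4  6.6] w 0.0155 pos [ 0.4868 -0.0633  0.0802] phi -37.63 az -129.08 r 0.086 q [-21.3  28.3  98.   -0.   53.7  16.4]
[0.0, -0.23, -0.01, 0.63, 0.0, 0.0]
[0.0, -0.45, -0.04, 1.27, 0.0, 0.0]
[0.0, -0.68, -0.08, 1.9, 0.0, 0.0]
[0.0, -0.9, -0.14, 2.53, 0.0, 0.0]
[0.0, -1.11, -0.22, 3.17, 0.0, 0.0]
[0.0, -1.33, -0.3, 3.8, 0.0, 0.0]
[0.0, -1.53, -0.4, 4.43, 0.0, 0.0]
[0.0, -1.73, -0.52, 5.07, 0.0, 0.0]
[0.0, -1.92, -0.64, 5.7, 0.0, 0.0]
[0.0, -2.1, -0.78, 6.33, 0.0, 0.0]
```

Call:
arm_command(
  plan=[
    [[0, -0.23, -0.01, 0.63, 0, 0], [0, -0.45, -0.04, 1.27, 0, 0], [0, -0.68, -0.08, 1.9, 0, 0], [0, -0.9, -0.14, 2.53, 0, 0], [0, -1.11, -0.22, 3.17, 0, 0], [0, -1.33, -0.3, 3.8, 0, 0], [0, -1.53, -0.4, 4.43, 0, 0], [0, -1.73, -0.52, 5.07, 0, 0], [0, -1.92, -0.64, 5.7, 0, 0], [0, -2.1, -0.78, 6.33, 0, 0]],
  ],
)

```text
time_s: 4.95
position: [0.4563, -0.0154, 0.0802]
tool_rot: [[-0.001, 0.246, -0.969], [-0.0, -0.969, -0.246], [-1.0, -0.0, 0.001]]
ft_force: [-4.4, -1.3, 9.1]
grip_width: 0.0156
```

```bash
python3 a2.py 9 3.8
```

```text
t 4.95 f [-4.4 -1.3  9.1] w 0.0156 pos [ 0.4563 -0.0154  0.0802] phi -75.73 az -167.41 r 0.0868 q [-16.8  25.8 103.2  -0.   51.   58.9]
[0.0, -0.23, -0.01, 0.63, 0.0, 0.0]
[0.0, -0.46, -0.04, 1.27, 0.0, 0.0]
[0.0, -0.68, -0.09, 1.9, 0.0, 0.0]
[0.0, -0.91, -0.15, 2.53, 0.0, 0.0]
[0.0, -1.12, -0.22, 3.17, 0.0, 0.0]
[0.0, -1.34, -0.31, 3.8, 0.0, 0.0]
[0.0, -1.54, -0.41, 4.43, 0.0, 0.0]
[0.0, -1.74, -0.53, 5.07, 0.0, 0.0]
[0.0, -1.93, -0.66, 5.7, 0.0, 0.0]
```

Call:
arm_command(
  plan=[
    [[0, -0.23, -0.01, 0.63, 0, 0], [0, -0.46, -0.04, 1.27, 0, 0], [0, -0.68, -0.09, 1.9, 0, 0], [0, -0.91, -0.15, 2.53, 0, 0], [0, -1.12, -0.22, 3.17, 0, 0], [0, -1.34, -0.31, 3.8, 0, 0], [0, -1.54, -0.41, 4.43, 0, 0], [0, -1.74, -0.53, 5.07, 0, 0], [0, -1.93, -0.66, 5.7, 0, 0], [0, -1.93, -0.66, 5.7, 0, 0]],
  ],
)

```text
time_s: 5.95
position: [0.4593, 0.0365, 0.0801]
tool_rot: [[-0.004, -0.34, -0.941], [0.001, -0.941, 0.34], [-1.0, -0.0, 0.004]]
ft_force: [-7.9, 6.0, 13.5]
grip_width: 0.0151
```

```bash
python3 a2.py 2 1.2; python3 - <<'E'
from h import *
from rig import get_image
d=get_image("wrist");np.savez("pics/w3.npz",**d);s=get_image("side")
a=d["img"][:360,80:480];b=cv2.resize(s["img"][180:290,285:385],(400,440),interpolation=2)[:360]
cv2.imwrite("pics/w3.png",np.hstack([a,b])[:,:,::-1])
E
```

```text
t 5.95 f [-7.9  6.  13.5] w 0.0151 pos [0.4593 0.0365 0.0801] phi -109.86 az 157.99 r 0.0882 q [-1.030e+01  2.620e+01  1.025e+02  1.000e-01  5.150e+01  9.960e+01]
[0.0, -0.07, -0.0, 0.2, 0.0, 0.0]
[0.0, -0.15, -0.01, 0.4, 0.0, 0.0]
```

View pics/w3.png

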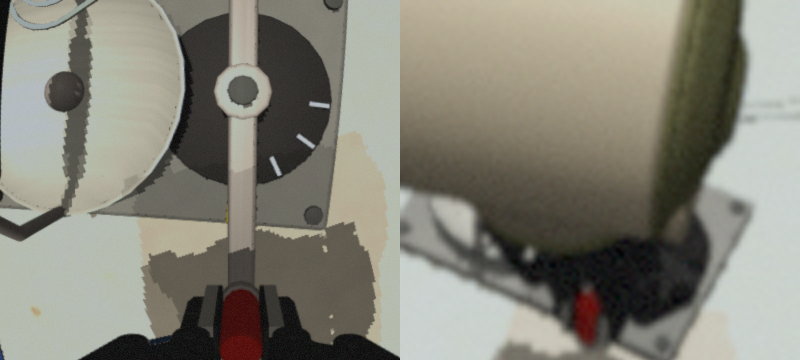

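The lever covers all but a sliver of the yellow line, at (228,215) on its left, so it needs about 2° more.

Call:
arm_command(
  plan=[
    [[0, -0.06, 0, 0.16, 0, 0], [0, -0.12, 0, 0.33, 0, 0], [0, -0.12, 0, 0.33, 0, 0], [0, -0.12, 0, 0.33, 0, 0]],
  ],
)

```text
time_s: 6.45
position: [0.4602, 0.039, 0.0801]
tool_rot: [[-0.003, -0.371, -0.929], [0.002, -0.929, 0.371], [-1.0, -0.0, 0.004]]
ft_force: [-7.3, 6.5, 12.0]
grip_width: 0.0151
```

Call:
arm_command(
  plan=[
    [[0, 0, 0, 0, 0, 0], [0, 0, 0, 0, 0, 0], [0, 0, 0, 0, 0, 0], [-0.5, 0, 0, 0, 0, 0], [-1, 0, 0, 0, 0, 0], [-1.6, 0, 0, 0, 0, 0], [-2.3, 0, 0, 0, 0, 0], [-3, 0, 0, 0, 0, 0], [-3.6, 0, 0, 0, 0, 0], [-3.6, 0, 0, 0, 0, 0]],
  ],
  jaw=0.45,
)

```text
time_s: 7.45
position: [0.4627, 0.0378, 0.1712]
tool_rot: [[0.003, -0.371, -0.929], [-0.001, -0.929, 0.371], [-1.0, -0.001, -0.003]]
ft_force: [0.2, 0.2, -0.3]
grip_width: 0.0467
```

```bash
python3 arc.py; python3 - <<'E'
from h import *
from rig import get_image
d=get_image("wrist");np.savez("pics/w4.npz",**d)
cv2.imwrite("pics/w4.png",d["img"][:400][:,:,::-1])
print(blobs(d,*RED,(100,0,500,480),*RED2),blobs(d,*YEL,(100,0,500,480)))
print("hinge pred",fproj(d,(.541,.0035,.05)))
E
```

```text
t 7.45 f [ 0.2  0.2 -0.3] w 0.0467 pos [0.4627 0.0378 0.1712] phi -111.8 az 156.32 r 0.0855 q [-10.   18.4  95.5  -0.   65.9 101.8]
[([119.6, 114.2], [115, 107, 10, 15, 146]), ([320.4, 257.5], [308, 236, 26, 42, 842])] []
hinge pred [324.63019212 108.38401577]
```

View pics/w4.png

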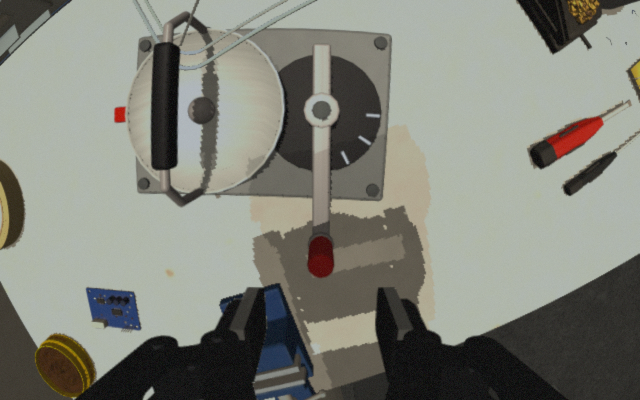

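The wrist view has the lever centred from hinge (322,110) to knob (320,257), fully covering the yellow line. The tab is at (120,114) and the bar at (165,105). The wire corner shows near (190,65).

```bash
python3 - <<'E'
from h import *
d=dict(np.load("pics/w4.npz"));S=dict(np.load("pics/scene0.npz"));D=dict(np.load("pics/side0.npz"))
def fz(p,z): o,v=fray(d,p);return o+v*(z-o[2])/v[2]
h=fz((322,110),.050);k=fz((320.4,257.5),.073);t=fz((119.6,114.2),.034);b=fz((165.5,105),.1)
for n,x in(("hinge",h),("knob",k),("tab",t),("bar",b)):print(n,x.round(4))
az=lambda v:np.degrees(np.arctan2(v[1],v[0])).round(2)
print("lever az",az(k-h),"stand y az",az(t-h),"=>lever deg",(270-(az(k-h)-az(t-h)))%360-0, )
B=[fz(p,.013) for p in((144,45),(144,184),(380,43),(372,189))]
print("bolt y az",az(B[0]-B[2]),az(B[1]-B[3]),"x az",az(B[0]-B[1]),az(B[2]-B[3]),"bolt mid",np.mean(B,0).round(4))
e=[fz(p,.1) for p in((165,168),(167,43))];print("bar az",az(e[1]-e[0]),np.round(e,4))
print("wire corner",trin([ray(S,(323.8,230)),fray(d,(182,66))]),trin([ray(D,(320,211)),fray(d,(182,66))]))
rows([((.5755,.081,.171),-114)])
E
```

```text
hinge [0.5406 0.0054 0.05  ]
knob [0.4574 0.0398 0.073 ]
tab [0.6032 0.1429 0.034 ]
bar [0.5751 0.0809 0.1   ]
lever az 157.59 stand y az 65.54 =>lever deg 177.95
bolt y az 65.38 66.06 x az -23.61 -24.31 bolt mid [0.5619 0.0517 0.013 ]
bar az -23.98 [[0.5442 0.0953 0.1   ]
 [0.6067 0.0675 0.1   ]]
wire corner (array([0.6051, 0.0782, 0.0527]), [0.0007, 0.0007]) (array([0.6026, 0.0743, 0.0566]), [0.0028, 0.0028])
[-0.03, -3.28, -3.57, 0.37, -0.01, 0.0]
```

Call:
arm_command(
  plan=[
    [[0, -0.5, -0.5, 0.1, 0, 0], [0, -1.2, -1.3, 0.2, 0, 0], [0, -1.9, -2.1, 0.3, 0, 0], [0, -2.6, -2.8, 0.37, 0, 0], [0, -3.1, -3.3, 0.37, 0, 0], [0, -3.28, -3.57, 0.37, 0, 0], [0, -3.28, -3.57, 0.37, 0, 0], [0, -3.28, -3.57, 0.37, 0, 0]],
  ],
)

```text
time_s: 8.3
position: [0.5745, 0.0807, 0.1692]
tool_rot: [[-0.001, -0.407, -0.913], [-0.0, -0.913, 0.407], [-1.0, 0.001, 0.001]]
ft_force: [-0.6, 0.1, 0.2]
grip_width: 0.0472
```

```bash
python3 - <<'E'
from h import *
from rig import get_image
rows([((.5755,.081,.102),-114)])
d=get_image("wrist");np.savez("pics/w5.npz",**d);cv2.imwrite("pics/w5.png",d["img"][:,:,::-1])
print([fproj(d,p).round(1).tolist() for p in((.5755,.081,.104),(.5442,.0953,.104),(.6067,.0675,.104))])
E
```

```text
[2.69, -0.03, -0.04, -0.0, 0.01, -0.01]
[[318.5, 266.6], [318.1, 323.2], [317.7, 203.2]]
```

View pics/w5.png

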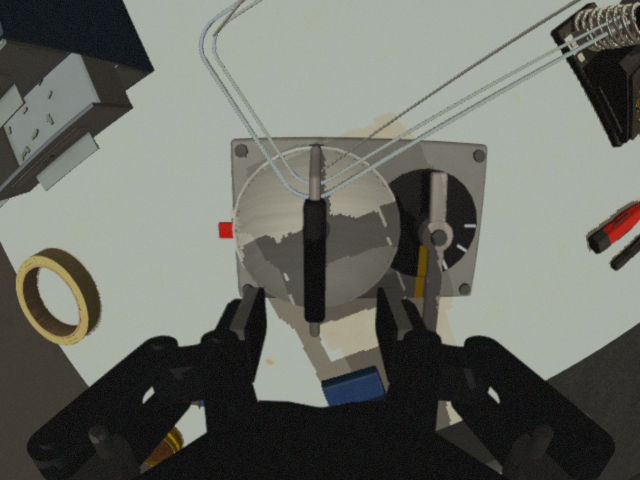

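The bar spans x 304–327 and y 200–322, about 1.5 mm left of where I predicted. The lever lies parallel to the yellow line, so the apparent offset is parallax. I'll correct for the bar offset and descend.

Call:
arm_command(
  plan=[
    [[0.3, -0.03, 0, 0, 0, 0], [0.7, -0.06, 0, 0, 0, 0], [1.1, -0.06, -0.02, 0, 0, 0], [1.5, -0.06, -0.02, 0, 0, 0], [1.9, -0.06, -0.03, 0, 0, 0], [2.2, -0.06, -0.03, 0, 0, 0], [2.5, -0.06, -0.03, 0, 0, 0], [2.69, -0.06, -0.03, 0, 0, 0], [2.69, -0.06, -0.03, 0, 0, 0], [2.69, -0.06, -0.03, 0, 0, 0]],
  ],
)

```text
time_s: 9.35
position: [0.5766, 0.0821, 0.1027]
tool_rot: [[0.0, -0.407, -0.913], [-0.0, -0.913, 0.407], [-1.0, -0.0, -0.0]]
ft_force: [-0.1, 0.1, -0.3]
grip_width: 0.0468
```

Call:
arm_command(
  plan=[
    [[0, 0, 0, 0, 0, 0], [0, 0, 0, 0, 0, 0], [0, 0, 0, 0, 0, 0], [0, 0, 0, 0, 0, 0], [0, 0, 0, 0, 0, 0], [0, 0, 0, 0, 0, 0], [0, 0, 0, 0, 0, 0], [0, 0, 0, 0, 0, 0], [0, 0, 0, 0, 0, 0]],
  ],
  jaw=0.8,
  newtons=60,
)

```text
time_s: 10.25
position: [0.5765, 0.0821, 0.1026]
tool_rot: [[0.0, -0.407, -0.913], [0.0, -0.913, 0.407], [-1.0, -0.0, 0.0]]
ft_force: [0.5, -0.1, -1.0]
grip_width: 0.0171
```

```bash
python3 arc.py; python3 - <<'E'
from h import *
from rig import get_image
s=sensors.observe();print(np.round(s["tool_rot"],4).tolist())
S=get_image("scene");print(blobs(S,*RED,(270,195,370,305),*RED2),blobs(S,*YEL,(270,195,370,305)))
D=get_image("side");print(blobs(D,*RED,(275,185,395,285),*RED2))
E
```

```text
t 10.25 f [ 0.5 -0.1 -1. ] w 0.0171 pos [0.5765 0.0821 0.1026] phi -114.01 az 65.7 r 0.0863 q [ -3.5  33.6  81.7   0.   64.8 110.5]
[[0.0, -0.4069, -0.9135], [0.0, -0.9135, 0.4069], [-1.0, -0.0, 0.0]]
[([286.8, 252.3], [284, 244, 7, 17, 106])] []
[([292.5, 213.9], [291, 213, 4, 3, 8]), ([330.7, 258.2], [328, 252, 7, 13, 68])]
```

Call:
arm_command(
  plan=[
    [[0, 0, 0, 0, 0, 0], [0, 0, 0, 0, 0, 0], [0, 0, 0, 0, 0, 0], [0, 0, 0, 0, 0, 0], [0, 0, 0, 0, 0, 0], [0, 0, 0, 0, 0, 0], [0, 0, 0, 0, 0, 0], [0, 0, 0, 0, 0, 0]],
  ],
  jaw=1,
  newtons=60,
)

```text
time_s: 11.15
position: [0.5765, 0.0821, 0.1025]
tool_rot: [[-0.0, -0.407, -0.913], [0.0, -0.913, 0.407], [-1.0, -0.0, 0.0]]
ft_force: [-0.2, 0.9, 0.3]
grip_width: 0.0112
```

```bash
python3 arc.py; python3 - <<'E'
from h import *
S=dict(np.load("pics/scene0.npz"));D=dict(np.load("pics/side0.npz"))
k=tri(S,(287.1,252.5),D,(331,258.4));print(k)
for h in((.541,.0035),(.5406,.0054)):
    v=k[0][:2]-h;print(65.9+90-np.degrees(np.arctan2(v[1],v[0])),np.linalg.norm(v))
E
```

```text
t 11.15 f [-0.2  0.9  0.3] w 0.0112 pos [0.5765 0.0821 0.1025] phi -114.01 az 65.71 r 0.0863 q [ -3.5  33.6  81.7   0.   64.8 110.5]
(array([0.45854062, 0.03890324, 0.06955099]), [np.float64(0.00046731407386762315)])
-0.8641398257061894 0.08973816507506574
-1.8907655887464614 0.08863525514957442
```

Gripped at 11.2 mm with almost no side force, and the lever measures about 89°. First a slow, small lift to check the forces.

Call:
arm_command(
  plan=[
    [[-0.02, 0, 0, 0, 0, 0], [-0.06, 0, 0, 0, 0, 0], [-0.12, 0, 0, 0, 0, 0], [-0.18, 0, 0, 0, 0, 0], [-0.24, 0, 0, 0, 0, 0], [-0.3, 0, 0, 0, 0, 0], [-0.36, 0, 0, 0, 0, 0], [-0.4, 0, 0, 0, 0, 0], [-0.4, 0, 0, 0, 0, 0]],
  ],
)

```text
time_s: 12.05
position: [0.5765, 0.0821, 0.1128]
tool_rot: [[0.0, -0.407, -0.914], [-0.0, -0.914, 0.407], [-1.0, -0.0, -0.0]]
ft_force: [-0.6, -0.7, -3.4]
grip_width: 0.0113
```

```bash
python3 arc.py; python3 - <<'E'
from h import *
from rig import get_image
s=sensors.observe();print(np.round(s["wrist_torque"],3))
d=get_image("wrist");np.savez("pics/w6.npz",**d);S=get_image("scene")
a=d["img"][80:380,180:500];b=cv2.resize(S["img"][190:290,270:370],(400,400),interpolation=2)[:300]
cv2.imwrite("pics/w6.png",np.hstack([a,b])[:,:,::-1])
E
```

```text
t 12.05 f [-0.6 -0.7 -3.4] w 0.0113 pos [0.5765 0.0821 0.1128] phi -114.01 az 65.68 r 0.0863 q [ -3.5  32.8  81.   -0.   66.1 110.5]
[ 0.033 -0.003  0.069]
```

View pics/w6.png

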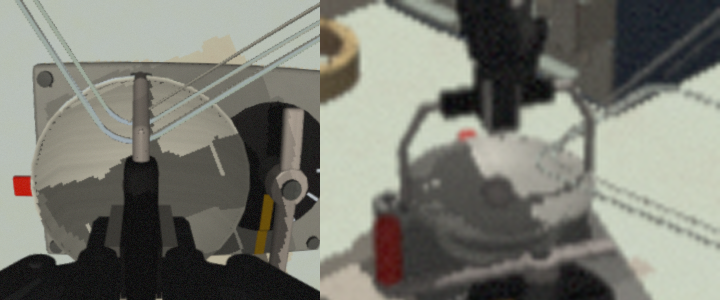

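The dish hangs level at about −3.4 N, roughly its own weight, with the ball near the middle. The wire looks closest to the rim here, so I'll take another short lift and check again.

Call:
arm_command(
  plan=[
    [[-0.02, 0, 0, 0, 0, 0], [-0.08, 0, 0, 0, 0, 0], [-0.14, 0, 0, 0, 0, 0], [-0.2, 0, 0, 0, 0, 0], [-0.26, 0, 0, 0, 0, 0], [-0.32, 0, 0, 0, 0, 0], [-0.38, 0, 0, 0, 0, 0], [-0.44, 0, 0, 0, 0, 0], [-0.5, 0, 0, 0, 0, 0], [-0.52, 0, 0, 0, 0, 0]],
  ],
)

```text
time_s: 13.15
position: [0.5766, 0.0821, 0.1258]
tool_rot: [[0.0, -0.407, -0.913], [-0.0, -0.913, 0.407], [-1.0, -0.0, -0.0]]
ft_force: [-0.2, 0.9, -2.1]
grip_width: 0.0111
```

```bash
python3 arc.py; python3 -c "
from h import *
print(np.round(sensors.observe()['wrist_torque'],3))"
```

```text
t 13.15 f [-0.2  0.9 -2.1] w 0.0111 pos [0.5766 0.0821 0.1258] phi -114.01 az 65.66 r 0.0863 q [ -3.5  31.9  80.2   0.   67.9 110.5]
[-0.045  0.006  0.031]
```

At 23 mm up there is no extra force. Continuing the lift.

Call:
arm_command(
  plan=[
    [[-0.03, 0, 0, 0, 0, 0], [-0.1, 0, 0, 0, 0, 0], [-0.2, 0, 0, 0, 0, 0], [-0.32, 0, 0, 0, 0, 0], [-0.46, 0, 0, 0, 0, 0], [-0.6, 0, 0, 0, 0, 0], [-0.74, 0, 0, 0, 0, 0], [-0.86, 0, 0, 0, 0, 0], [-0.95, 0, 0, 0, 0, 0], [-1, 0, 0, 0, 0, 0]],
  ],
)

```text
time_s: 14.15
position: [0.5765, 0.0821, 0.1508]
tool_rot: [[0.0, -0.407, -0.913], [-0.0, -0.913, 0.407], [-1.0, -0.0, -0.0]]
ft_force: [-0.4, -0.3, -2.4]
grip_width: 0.0109
```

Call:
arm_command(
  plan=[
    [[-0.04, 0, 0, 0, 0, 0], [-0.14, 0, 0, 0, 0, 0], [-0.3, 0, 0, 0, 0, 0], [-0.54, 0, 0, 0, 0, 0], [-0.84, 0, 0, 0, 0, 0], [-1.2, 0, 0, 0, 0, 0], [-1.54, 0, 0, 0, 0, 0], [-1.8, 0, 0, 0, 0, 0], [-1.98, 0, 0, 0, 0, 0], [-2.06, 0, 0, 0, 0, 0]],
  ],
)

```text
time_s: 15.15
position: [0.5766, 0.0821, 0.2026]
tool_rot: [[0.001, -0.407, -0.913], [-0.0, -0.913, 0.407], [-1.0, -0.0, -0.001]]
ft_force: [-0.2, -0.4, -3.1]
grip_width: 0.0106
```

```bash
python3 arc.py; python3 - <<'E'
from h import *
from rig import get_image
s=sensors.observe();print(np.round(s["wrist_torque"],3),np.round(s["tool_rot"],4).tolist())
d=get_image("wrist");np.savez("pics/w7.npz",**d);S=get_image("scene");np.savez("pics/s7.npz",**S)
a=cv2.resize(d["img"],(400,300));b=cv2.resize(S["img"][160:260,270:370],(400,400),interpolation=2)[:300]
cv2.imwrite("pics/w7.png",np.hstack([a,b])[:,:,::-1])
E
```

```text
t 15.15 f [-0.2 -0.4 -3.1] w 0.0106 pos [0.5766 0.0821 0.2026] phi -114.01 az 65.66 r 0.0863 q [ -3.5  27.4  74.2  -0.   78.3 110.5]
[-0.016  0.035 -0.002] [[0.0006, -0.4069, -0.9135], [-0.0001, -0.9135, 0.4069], [-1.0, -0.0002, -0.0006]]
```

View pics/w7.png

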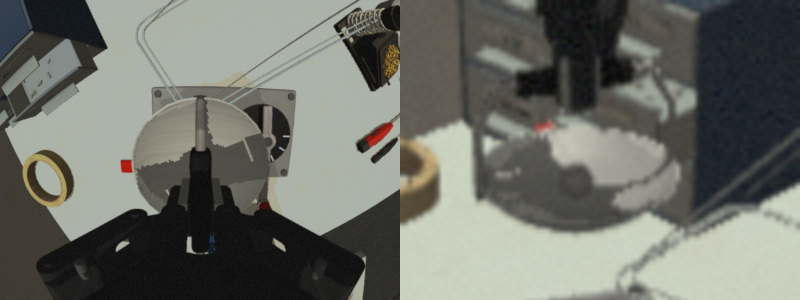

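The dish is level at 100 mm with the ball in the middle at (575,178), and the wire frame hasn't moved. Now the quarter turn.

Call:
arm_command(
  plan=[
    [[0, 0, 0, -0.05, 0, 0], [0, 0, 0, -0.2, 0, 0], [0, 0, 0, -0.45, 0, 0], [0, 0, 0, -0.8, 0, 0], [0, 0, 0, -1.2, 0, 0], [0, 0, 0, -1.7, 0, 0], [0, 0, 0, -2.3, 0, 0], [0, 0, 0, -2.9, 0, 0], [0, 0, 0, -3.6, 0, 0], [0, 0, 0, -4.3, 0, 0]],
  ],
)

```text
time_s: 16.25
position: [0.5765, 0.0821, 0.2019]
tool_rot: [[-0.0, 0.036, -0.999], [-0.0, -0.999, -0.036], [-1.0, -0.0, 0.0]]
ft_force: [-0.5, -0.3, -2.6]
grip_width: 0.0109
```

Call:
arm_command(
  plan=[
    [[0, 0, 0, -0.7, 0, 0], [0, 0, 0, -1.4, 0, 0], [0, 0, 0, -2.1, 0, 0], [0, 0, 0, -2.8, 0, 0], [0, 0, 0, -3.5, 0, 0], [0, 0, 0, -4.2, 0, 0], [0, 0, 0, -4.9, 0, 0], [0, 0, 0, -5.6, 0, 0], [0, 0, 0, -6.3, 0, 0], [0, 0, 0, -7, 0, 0]],
  ],
)

```text
time_s: 17.25
position: [0.5765, 0.0821, 0.2019]
tool_rot: [[-0.0, 0.695, -0.719], [0.0, -0.719, -0.695], [-1.0, -0.0, 0.0]]
ft_force: [0.0, 0.5, -2.8]
grip_width: 0.0108
```

Call:
arm_command(
  plan=[
    [[0, 0, 0, -0.65, 0, 0], [0, 0, 0, -1.25, 0, 0], [0, 0, 0, -1.8, 0, 0], [0, 0, 0, -2.3, 0, 0], [0, 0, 0, -2.7, 0, 0], [0, 0, 0, -3.05, 0, 0], [0, 0, 0, -3.3, 0, 0], [0, 0, 0, -3.5, 0, 0], [0, 0, 0, -3.63, 0, 0], [0, 0, 0, -3.7, 0, 0]],
  ],
)

```text
time_s: 18.25
position: [0.5765, 0.0821, 0.202]
tool_rot: [[-0.0, 0.914, -0.406], [-0.0, -0.406, -0.914], [-1.0, -0.0, 0.0]]
ft_force: [0.3, 0.0, -2.9]
grip_width: 0.0109
```

Call:
arm_command(
  plan=[
    [[0, 0, 0, 0, 0, 0], [0, 0, 0, 0, 0, 0], [0, 0, 0, 0, 0, 0], [0, 0, 0, 0, 0, 0], [0, 0, 0, 0, 0, 0], [0, 0, 0, 0, 0, 0], [0, 0, 0, 0, 0, 0], [0, 0, 0, 0, 0, 0], [0, 0, 0, 0, 0, 0], [0, 0, 0, 0, 0, 0]],
  ],
)

```text
time_s: 19.25
position: [0.5765, 0.0821, 0.2021]
tool_rot: [[-0.0, 0.913, -0.407], [-0.0, -0.407, -0.913], [-1.0, -0.0, 0.0]]
ft_force: [0.5, -0.2, -2.7]
grip_width: 0.0105
```

```bash
python3 arc.py; python3 - <<'E'
from h import *
from rig import get_image
s=sensors.observe();print(np.round(s["wrist_torque"],3),np.round(s["tool_rot"],4).tolist(),np.round(s["qvel"],2))
d=get_image("wrist");np.savez("pics/w8.npz",**d);S=get_image("scene");D=get_image("side")
print("side",blobs(D,*RED,(265,165,395,285),*RED2),"scene",blobs(S,*RED,(250,165,370,305),*RED2))
b=[cv2.resize(I["img"][y:y+100,x:x+100],(400,400),interpolation=2)for I,x,y in((S,260,170),(D,275,170))]
cv2.imwrite("pics/w8.png",np.vstack([cv2.resize(d["img"][:,130:530],(800,960))[:0],np.hstack(b)])[:,:,::-1])
cv2.imwrite("pics/w8.png",np.hstack([cv2.resize(b[0],(270,270)),cv2.resize(b[1],(270,270)),cv2.resize(d["img"][:,80:560],(260,270))])[:,:,::-1])
E
```

```text
t 19.25 f [ 0.5 -0.2 -2.7] w 0.0105 pos [0.5765 0.0821 0.2021] phi -24.01 az 65.7 r 0.0862 q [-3.5 27.5 74.2 -0.  78.3 20.5]
[ 0.026  0.042 -0.039] [[-0.0001, 0.9135, -0.4069], [-0.0, -0.4069, -0.9135], [-1.0, -0.0, 0.0]] [ 0.09  0.06 -0.03  0.11 -0.04  0.52]
side [([330.6, 257.9], [328, 252, 7, 13, 72])] scene [([286.8, 207.7], [285, 207, 4, 2, 6]), ([286.8, 252.1], [284, 243, 7, 18, 105])]
```

View pics/w8.png

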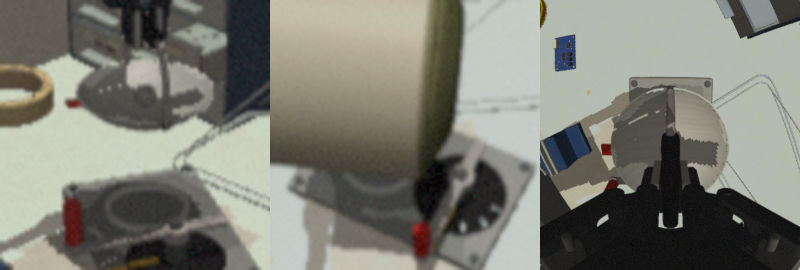

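The final view shows the dish turned, with the tab on the left towards the stand's -x at (72,102), the ball at about (146,92) and the lever knob unmoved. Last, a numeric check of level, tab and ball against the expected projections.

```bash
python3 - <<'E'
from h import *
S=dict(np.load("pics/s7.npz"))
c=np.array([.5765,.0821]);a=np.radians(156)
print("tab exp",proj(S,(*(c+.064*np.array([np.cos(a),np.sin(a)])),.134)),"seen 286.8 207.7")
print("ball exp",proj(S,(*c,.130)),"seen ~314.1 204.1")
t=np.radians(np.arange(0,360,5));p=np.array([proj(S,(*(c+.06*np.array([np.cos(x),np.sin(x)])),.136)) for x in t])
for i in(p[:,0].argmin(),p[:,0].argmax(),p[:,1].argmin(),p[:,1].argmax()):print("rim ext crop px",((p[i]-[260,170])*2.7).round(0))
E
```

```text
tab exp [287.38792004 207.65912016] seen 286.8 207.7
ball exp [313.87622167 205.12582698] seen ~314.1 204.1
rim ext crop px [76. 90.]
rim ext crop px [215.  90.]
rim ext crop px [150.  58.]
rim ext crop px [147. 122.]
```

```bash
python3 -c "
from rig import workorder,sensors
print(workorder.close_job());s=sensors.observe();print(s['time_s'],s['position'],s['grip_width'],s['ft_force'])"
```

```text
the job is handed in; nothing more can be done
None
the job is handed in; nothing more can be done
```

The job is done and handed in at about 19 s. The lever is at its 90° line. The dish was lifted straight up about 100 mm by its bar and turned 90° anticlockwise over the stand. The arm is still holding it there, still and level.

**Last checks before hand-in**
- **Hold:** the tool was vertical, the joints were nearly still and the wrist load was about 2.7 N, roughly the weight of the dish and ball. Grip was set to 60 N. Opening was 10.5 mm, drifting slightly from 11.2 mm during the carry.
- **Turn and level:** the red tab was within 1 px of where a level quarter turn puts it. My rough by-eye reading of the rim was a few crop pixels off (1–3 px in the camera image), so the tab is the better evidence.
- **Ball:** it was within about 1 px of the dish centre.
- **Lever:** it did not move during the lift and turn. Camera measurements put it between 88° and 89°, so it may be 1–2° short of exact; from straight above it covers the yellow line.

**Unexpected object:** a thin wire frame, not in the task list, appeared in all the camera views. I measured one corner about 5 cm above the bench, over the edge of the seated dish. I lifted slowly past it and saw no contact force, and it didn't move.

The bystander items looked undisturbed in the views I had, but I did not measure them.

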